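# Strip the mould clamp with the wing nut

## Task

Of the two mould clamps on the bench, take apart the one with the wing nut. One at a time, lift the wing nut, then the spacer, then the top plate off its stud and put each in the empty black tray nearest the robot before taking the next; the plate must end lying flat on the tray's floor.

Things in the scene. Friction and masses are not known exactly. Their poses are not given: they have to be found in the camera images.
- wing_nut: Steel wing nut, already off its thread, so it lifts straight off: round hub 18 mm across, 24 mm tall, two 5 mm thick wings, 55 mm tip to tip, 31 mm high; 50 g. Origin: centre of the hub's underside; z up, x along the wings; pinch the hub along y. It stands loose on the spacer; the 8 mm stud enters its 12 mm hole by 8 mm. The other clamp is one fixed piece with a round knurled knob.
- spacer: Steel tubular spacer, 26 mm outside, 12 mm bore, 20 mm tall, about 65 g. Origin: centre of its underside, z up along the bore. It stands loose on the plate, around the stud, under the wing nut. (A flatter steel collar, 32 mm wide and 10 mm tall, lies on the bench and is not part of this job.)
- plate: Aluminium top plate, 80 mm (x) by 44 mm (y) by 10 mm thick, 12 mm hole in its middle; 95 g. Origin: centre of its underside, z up. It lies loose round the stud on a grey mould block (74 x 34 mm, top 32 mm above the bench) in a round black dish 120 mm across, rim 15 mm high. The stud ends 28 mm above the plate's top. Block, dish and stud are fixed to the bench.
- tray: Empty open black parts tray, fixed to the bench, 130 mm (x) by 220 mm (y), 18 mm high, walls and floor 4 mm thick. Origin at the centre of its underside, z up. It is the tray nearest the robot; another tray at the far edge of the bench holds green wax twigs.
There are look-alikes about, which are no part of the job. Leave any orange look-alike of the wing_nut alone.

How it is judged:
By the outcome, as a careful person would: the job done as asked, in the order asked, and still so for the second after the job is handed in, with the robot touching nothing.
It also fails if it takes over 70 s, if anything falls off the work surface, if the arm or the gripper's body presses on something with over 40 N, if the wrist force passes 120 N, or if a joint passes its speed limit or range.

## Robot

A 6-joint arm with a two-finger parallel gripper is mounted at the origin on the work surface. World frame = base frame: x ahead of the robot, y to its left, z up, the work surface at z = 0. Lengths are in m, angles in rad, forces in N, time in s.
With the tool pointing down it reaches from about 0.375 to 0.825 m from the base axis. Payload 5.5 kg.
Tool frame: the origin (TCP) lies between the finger pads; the fingertips stand 22 mm ahead of it and the grasp point (between the pads) lies 3 mm ahead of it; x points along the fingers, y is the direction in which the jaws open and shut, and the axes are right-handed (so a half turn about x gives the same grasp; the last joint's range is limited). The gripper opens to 85 mm and grips with 20 to 120 N. Pads are 22 mm wide; open, the fingers measure 114 mm over their backs; the gripper's body (76 mm by 85 mm) begins 54 mm behind the grasp point. The pads swing forward as they close: fully open they stand 13 mm farther back than shut.
Start: joints at [1.233, 0.314, -0.047, 1.21, 0, 1.571], TCP at [0.199, 0.566, 0.253] pointing down, gripper open.
Joint ranges: [-2.67, 2.67], [-0.69, 1.73], [-1.03, 1.25], [-2.08, 2.16], [-1.42, 1.45], [-3.14, 3.14]. Speed limits (rad/s): [2.39, 2.39, 3.01, 3.14, 3.14, 3.14].

## Interface

Orientations are given as a unit quaternion [x, y, z, w].
In Python, from rig import ctrl, imaging gives the robot as it stands. The module is installed in compiled form; this text tells all that it offers.
- The arm moves only by the shell command python3 -m jog 'ROWS'. ROWS is JSON, a list of rows, each an object of numbers: "dx", "dy", "dz": the shift along the tool's x, y, z in m; "roll": the turn about the tool's x in degrees; "jaw": the opening, from -1 (shut) to 1 (fully open). A call has 1 to 10 rows; each row shifts and turns the commanded pose from where the row before left it, along the tool's axes as they then stand; what a row does not reach is not made up. A row lasts 1/10 s, in which the tool goes at most 50 mm and 8.59 degrees, less where a joint would pass 70% of its speed; a pose out of reach is approached as far as the arm can. A call with a gripper value outside its range is refused whole. The fingers move at their own pace and stop on an object; the grip force is fixed at half the most. Time passes only in rows, so rows that do not move let the fingers close. It gives the time, the measured TCP pose, the force and the opening at its end, in the units of the state.
- ctrl.get_obs(): the state, without advancing time (a new reading comes with each control period).
- imaging.capture(name): name is "side" or "top"; returns (picture, depth): 480x640x3 uint8, blue, green, red; 480x640 float32, m along the optical axis (not along the pixel's ray), 0 where there is no reading.
- imaging.calibration(name): a dict with "K" (3x3 intrinsics, pixels), "dist_coeffs" ([k1, k2, p1, p2, k3] as OpenCV has them; the pictures are not rectified), "extrinsics" (4x4, takes a point from world to camera coordinates). Camera axes: x right, y down, z forward; pixel columns grow to the right and rows downward; lengths in m; the calibration is good to about 2 mm. A picture is of the moment at which its call begins. calibration takes no time and is no camera call.
- ctrl.close_job(): hands the job in, once; it reports no verdict.
The state is a dict: "time": time; "joint_pos": joint angles; "dq": joint speeds; "joint_torque": joint torques, N m; "eef_pos": TCP position; "orientation": TCP orientation; "contact_force": force on the tool from outside, world axes, zero at the start; "ft_torque": the same for the moment, N m; "grip_width": finger opening in m.
Only numpy, scipy, OpenCV 4.12 (cv2) and the standard library are available. Lean on these libraries where they do the work, as an engineer would, in place of code of your own. Each camera call takes 0.05 s, during which the arm holds its last target.

## Working session

There is one attempt and no reset: what is moved stays moved. The work goes in short steps, Python scripts to look and compute and a shell command to move; the robot and the scene stay as the last step left them, time stands still between calls to the robot, and variables do not carry over. Pictures are saved under pics/ and viewed, and the job is handed in when it is done.

```bash
mkdir -p pics; cat > h.py <<'E'
import numpy as np, cv2
from rig import ctrl, imaging
def cap(n,tag):
    p,d=imaging.capture(n); cv2.imwrite(f'pics/{tag}.png',p); np.save(f'pics/{tag}_d.npy',d); return p,d
def ray(n,uv):
    c=imaging.calibration(n);K=np.array(c['K']);D=np.array(c['dist_coeffs']);E=np.array(c['extrinsics'])
    q=cv2.undistortPoints(np.array(uv,float).reshape(-1,1,2),K,D).reshape(-1,2)
    R,t=E[:3,:3],E[:3,3]
    d=np.c_[q,np.ones(len(q))]@R; return -R.T@t,d
def onz(n,uv,z):
    o,d=ray(n,uv); return o+d*((z-o[2])/d[:,2])[:,None]
def dep(n,uv,dm):
    o,d=ray(n,uv); uv=np.array(uv).reshape(-1,2); return o+d*np.array([dm[int(v),int(u)] for u,v in uv])[:,None]
def proj(n,P):
    c=imaging.calibration(n);E=np.array(c['extrinsics'])
    return cv2.projectPoints(np.array(P,float).reshape(-1,1,3),cv2.Rodrigues(E[:3,:3])[0],E[:3,3],np.array(c['K']),np.array(c['dist_coeffs']))[0].reshape(-1,2)
E
python3 - <<'E'
from h import *
print(ctrl.get_obs())
for n in('top','side'):
    cap(n,n+'0'); print(n,ray(n,[[320,240]]))
E
```

```text
{'time': 0.0, 'joint_pos': array([ 1.23300172e+00,  3.14195995e-01, -4.80820221e-02,  1.21017409e+00,
        2.86112730e-06,  1.57081490e+00]), 'dq': array([-0.00088815,  0.00022278,  0.00165799,  0.00076583, -0.00045913,
       -0.00065605]), 'joint_torque': array([-7.59376799e-04, -5.39596510e+01,  3.39745116e+01,  1.92036194e-02,
       -2.02775523e-04,  9.40465753e-06]), 'eef_pos': array([0.19866743, 0.56559188, 0.25245123]), 'orientation': array([ 0.11829096,  0.69714322, -0.11944477,  0.69694442]), 'contact_force': array([ 0.57019036,  0.43711834, -0.341292  ]), 'ft_torque': array([-0.00823419,  0.02780133, -0.01565709]), 'grip_width': 0.0853024301681812}
top (array([ 0.38662938, -0.01656124,  0.78734978]), array([[ 0.13153251,  0.00100874, -0.99139702]]))
side (array([0.44089033, 0.56089431, 0.58935983]), array([[ 0.08725712, -0.73964961, -0.66771414]]))
```

View pics/top0.png

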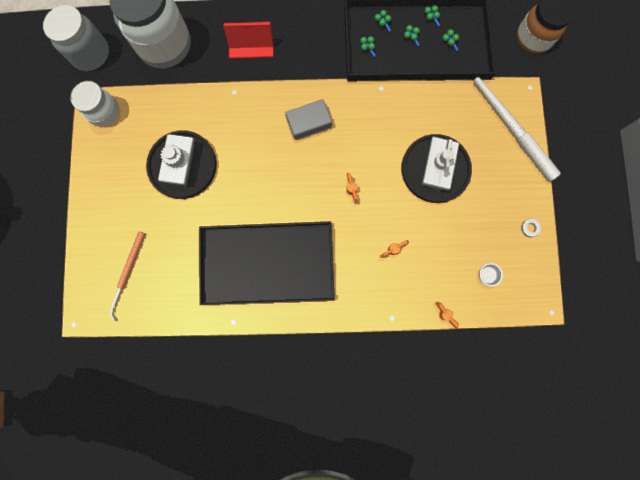

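View pics/side0.png

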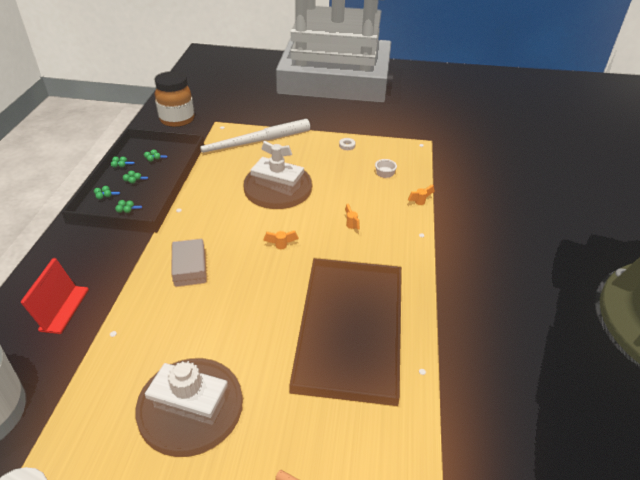

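The top view has two clamps. The one at (175,155) (side view (184,380)) has a round knurled knob. The one at (445,160) (side view (277,165)) has a winged nut, so it fits. The orange wing nuts at (353,188), (395,249) and (447,315) are look-alikes. The empty tray is at (266,263), and the twig tray is at (420,38). I'll confirm with an enlarged crop.

```bash
python3 - <<'E'
from h import *
t=cv2.imread('pics/top0.png');s=cv2.imread('pics/side0.png')
a=cv2.resize(t[125:210,395:480],(400,400),interpolation=cv2.INTER_CUBIC)
b=cv2.resize(s[130:215,235:320],(400,400),interpolation=cv2.INTER_CUBIC)
cv2.imwrite('pics/crop0.png',np.hstack([a,b]))
d=np.load('pics/top0_d.npy')
for uv in [(420,190),(430,183),(432,145),(447,160),(448,143),(446,158),(453,145),(441,174),(266,263),(350,260)]: print(uv,dep('top',[uv],d)[0].round(4))
# tray inner floor
g=cv2.cvtColor(t,cv2.COLOR_BGR2GRAY); m=((g<60)*255).astype('uint8'); m[:,:190]=0;m[:,345:]=0;m[:210]=0;m[315:]=0
cs,_=cv2.findContours(m,cv2.RETR_EXTERNAL,cv2.CHAIN_APPROX_SIMPLE); c=max(cs,key=cv2.contourArea)
r=cv2.minAreaRect(c);P=onz('top',cv2.boxPoints(r),0.018);print(P.round(4),P.mean(0).round(4))
E
```

```text
(420, 190) [ 0.5718 -0.1875  0.0034]
(430, 183) [ 0.5747 -0.1968  0.0392]
(432, 145) [ 0.639  -0.2042  0.0392]
(447, 160) [ 0.5994 -0.2148  0.0839]
(448, 143) [ 0.6259 -0.2176  0.0863]
(446, 158) [ 0.603  -0.2138  0.0826]
(453, 145) [ 0.6381 -0.239   0.0399]
(441, 174) [ 0.5891 -0.2155  0.0403]
(266, 263) [0.4548 0.0748 0.0008]
(350, 260) [ 4.563e-01 -6.480e-02 -2.000e-04]
[[ 0.5143  0.1854  0.018 ]
 [ 0.5187 -0.0334  0.018 ]
 [ 0.3945 -0.0356  0.018 ]
 [ 0.3898  0.1786  0.018 ]] [0.4543 0.0737 0.018 ]
```

View pics/crop0.png

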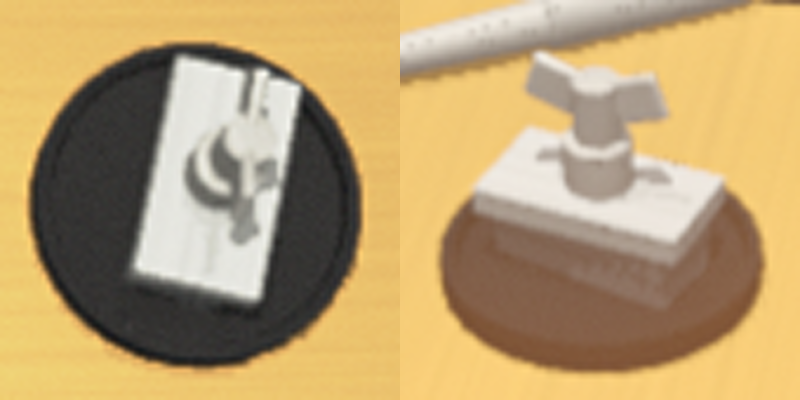

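The crop confirms it: left panel shows the winged nut with hub near top-view pixel (448,155), wings along roughly image-vertical; right panel shows hub, spacer, plate on block in a dish. Now I measure the poses from both views.

```bash
cat > m.py <<'E'
from h import *
def cloud(n,d):
    vv,uu=np.mgrid[0:480,0:640]; uv=np.c_[uu.ravel(),vv.ravel()].astype(float)
    o,r=ray(n,uv); z=d.ravel(); P=o+r*z[:,None]; return P[z>0],uv[z>0]
def sel(P,x0,x1,y0,y1,z0,z1): return (P[:,0]>x0)&(P[:,0]<x1)&(P[:,1]>y0)&(P[:,1]<y1)&(P[:,2]>z0)&(P[:,2]<z1)
E
python3 - <<'E'
from m import *
for n in('top','side'):
    P,uv=cloud(n,np.load(f'pics/{n}0_d.npy'))
    b=(.53,.69,-.29,-.14)
    for nm,z0,z1 in(('plate',.034,.0475),('spc',.05,.066),('nut',.068,.1),('nuttop',.08,.1)):
        Q=P[sel(P,*b,z0,z1)]; 
        if len(Q)<5: print(n,nm,len(Q));continue
        xy=Q[:,:2].astype(np.float32); r=cv2.minAreaRect(xy)
        print(n,nm,len(Q),'mean',Q.mean(0).round(4),'zmax',Q[:,2].max().round(4),'rect',np.round(r[0],4),np.round(r[1],4),round(r[2],1))
E
```

```text
top plate 949 mean [ 0.6051 -0.2138  0.0397] zmax 0.0472 rect [ 0.6093 -0.217 ] [0.0444 0.0801] 75.4
top spc 83 mean [ 0.6056 -0.2111  0.0579] zmax 0.0647 rect [ 0.606  -0.2151] [0.0245 0.0186] 50.6
top nut 226 mean [ 0.6082 -0.2153  0.083 ] zmax 0.0916 rect [ 0.6097 -0.2166] [0.0175 0.0512] 64.5
top nuttop 179 mean [ 0.6086 -0.2159  0.0849] zmax 0.0916 rect [ 0.6089 -0.2161] [0.0168 0.046 ] 63.7
side plate 737 mean [ 0.6079 -0.2105  0.0404] zmax 0.0471 rect [ 0.609  -0.2172] [0.05   0.0811] 74.9
side spc 135 mean [ 0.6075 -0.2097  0.0582] zmax 0.0659 rect [ 0.6082 -0.2132] [0.0244 0.0209] 17.8
side nut 322 mean [ 0.609  -0.2143  0.0806] zmax 0.0914 rect [ 0.6093 -0.2163] [0.0497 0.0192] 5.8
side nuttop 185 mean [ 0.6089 -0.2151  0.0848] zmax 0.0914 rect [ 0.6094 -0.2163] [0.0494 0.0191] 6.4
```

The plate centre agrees between views at (0.609,-0.217), with yaw about -15°. The wing direction disagrees (-25° against +6°), so I'll get it from the wing-tip pixels by casting rays.

```bash
python3 - <<'E'
from m import *
t=cv2.imread('pics/top0.png');s=cv2.imread('pics/side0.png')
a=cv2.resize(t[132:184,424:476],(400,400),interpolation=cv2.INTER_CUBIC)
b=cv2.resize(s[138:190,252:304],(400,400),interpolation=cv2.INTER_CUBIC)
cv2.imwrite('pics/crop1.png',np.hstack([a,b]))
for n in('top','side'):
    P,uv=cloud(n,np.load(f'pics/{n}0_d.npy'))
    Q=P[sel(P,.53,.69,-.29,-.14,.08,.1)]
    c=Q[:,:2].mean(0); w,V=np.linalg.eigh(np.cov(Q[:,:2].T)); v=V[:,1]; print(n,c,np.degrees(np.arctan(v[1]/v[0])),np.sqrt(w))
    l=cv2.fitLine(Q[:,:2].astype(np.float32),cv2.DIST_L1,0,.001,.001).ravel(); print(np.degrees(np.arctan(l[1]/l[0])))
    for lo,hi in((.57,.595),(.596,.60),(.60,.605),(.605,.61),(.61,.615),(.615,.62),(.62,.625),(.625,.65)):
        k=Q[(Q[:,0]>lo)&(Q[:,0]<hi)]; 
        if len(k): print(n,lo,len(k),np.median(k,0).round(4))
E
```

```text
top [ 0.60857761 -0.21585858] -10.690760874492563 [0.003574   0.01158211]
-9.993854
top 0.57 25 [ 0.5893 -0.212   0.0865]
top 0.596 8 [ 0.5974 -0.2132  0.0865]
top 0.6 27 [ 0.603  -0.2149  0.0837]
top 0.605 35 [ 0.6077 -0.2159  0.0837]
top 0.61 32 [ 0.6122 -0.2166  0.0838]
top 0.615 18 [ 0.6175 -0.2167  0.0842]
top 0.62 13 [ 0.6221 -0.2187  0.0871]
top 0.625 18 [ 0.6275 -0.2186  0.0882]
side [ 0.60885379 -0.2151191 ] -10.993236414266432 [0.00336644 0.01410799]
-10.432101
side 0.57 39 [ 0.5901 -0.2121  0.086 ]
side 0.596 12 [ 0.5975 -0.2133  0.0859]
side 0.6 18 [ 0.6025 -0.2135  0.0843]
side 0.605 28 [ 0.6075 -0.2133  0.0842]
side 0.61 18 [ 0.6124 -0.2155  0.0843]
side 0.615 15 [ 0.6165 -0.2171  0.0849]
side 0.62 20 [ 0.6221 -0.2177  0.085 ]
side 0.625 31 [ 0.6289 -0.2189  0.085 ]
```

View pics/crop1.png

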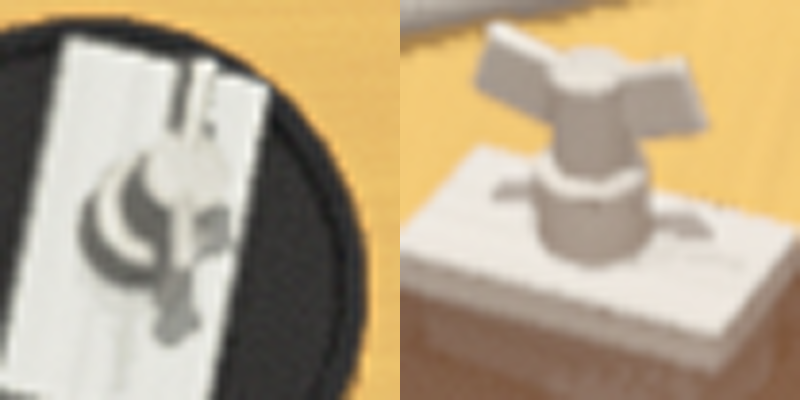

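Nut hub is at about (0.609,-0.216), wings yaw -10.5° (both views agree now: -10.7 and -11.0). Next: the move in tool axes.

```bash
cat > go.py <<'E'
from h import *; import sys
from scipy.spatial.transform import Rotation as R
def plan(x,y,z,jawyaw):
    o=ctrl.get_obs(); M=R.from_quat(o['orientation']).as_matrix(); p=o['eef_pos']
    d=M.T@(np.array([x,y,z])-p); yw=np.degrees(np.arctan2(M[1,1],M[0,1]))
    roll=-((jawyaw-yw+90)%180-90)
    print('t',round(o['time'],2),'p',p.round(4),'jawyaw',round(yw,1),'tilt',M[:,0].round(3),'w',round(o['grip_width'],4),'F',o['contact_force'].round(1),'q6',o['joint_pos'][5].round(2))
    print('shift tool',(d*1000).round(1),'mm roll',round(roll,1),'| other half',round(roll-np.sign(roll)*180,1))
if __name__=='__main__': plan(*map(float,sys.argv[1:5]))
E
python3 go.py .609 -.2163 .2 79.5; python3 -c "
from go import *
print(R.from_quat(ctrl.get_obs()['orientation']).as_matrix().round(3))"
```

```text
t 0.1 p [0.1987 0.5656 0.2525] jawyaw 70.6 tilt [-0.    -0.001 -1.   ] w 0.0853 F [ 0.8 -0.2 -0.3] q6 1.57
shift tool [  53.4 -601.7  646.3] mm roll -8.9 | other half 171.1
[[-0.     0.331  0.943]
 [-0.001  0.943 -0.331]
 [-1.    -0.001 -0.   ]]
```

```bash
python3 -m jog '[{"dx":0,"dy":-0.033,"dz":0.036},{"dx":0,"dy":-0.033,"dz":0.036},{"dx":0,"dy":-0.033,"dz":0.036},{"dx":0,"dy":-0.033,"dz":0.036},{"dx":0,"dy":-0.033,"dz":0.036},{"dx":0,"dy":-0.033,"dz":0.036},{"dx":0,"dy":-0.033,"dz":0.036},{"dx":0,"dy":-0.033,"dz":0.036},{"dx":0,"dy":-0.033,"dz":0.036}]'; python3 go.py .609 -.2163 .16 79.5
```

```text
t 0.1 p [0.1987 0.5656 0.2525] jawyaw 70.6 tilt [-0.    -0.001 -1.   ] w 0.0853 F [ 0.8 -0.2 -0.3] q6 1.57
shift tool [  93.4 -601.6  646.3] mm roll -8.9 | other half 171.1validation failed for argument at $[0]...
```

```bash
python3 -m jog '[{"dx":0.0,"dy":-0.033,"dz":0.036,"roll":0.0,"jaw":1.0}]'; python3 go.py .609 -.2163 .16 79.5
```

```text
time: 0.2
eef_pos: [0.2205, 0.5259, 0.2521]
orientation: [0.118, 0.698, -0.117, 0.697]
contact_force: [1.8, -0.0, -0.5]
grip_width: 0.0852
t 0.2 p [0.2205 0.5259 0.2521] jawyaw 70.9 tilt [-0.001  0.001 -1.   ] w 0.0852 F [ 1.8 -0.  -0.5] q6 1.51
shift tool [  90.8 -574.4  610. ] mm roll -8.6 | other half 171.4
```

All fields are needed. Continuing.

```bash
python3 -m jog '[{"dx":0.0,"dy":-0.034,"dz":0.036,"roll":0.0,"jaw":1.0},{"dx":0.0,"dy":-0.034,"dz":0.036,"roll":0.0,"jaw":1.0},{"dx":0.0,"dy":-0.034,"dz":0.036,"roll":0.0,"jaw":1.0},{"dx":0.0,"dy":-0.034,"dz":0.036,"roll":0.0,"jaw":1.0},{"dx":0.0,"dy":-0.034,"dz":0.036,"roll":0.0,"jaw":1.0},{"dx":0.0,"dy":-0.034,"dz":0.036,"roll":0.0,"jaw":1.0},{"dx":0.0,"dy":-0.034,"dz":0.036,"roll":0.0,"jaw":1.0},{"dx":0.0,"dy":-0.034,"dz":0.036,"roll":0.0,"jaw":1.0},{"dx":0.0,"dy":-0.034,"dz":0.036,"roll":0.0,"jaw":1.0},{"dx":0.0,"dy":-0.034,"dz":0.036,"roll":0.0,"jaw":1.0}]'; python3 go.py .609 -.2163 .16 79.5
```

```text
time: 1.2
eef_pos: [0.4492, 0.0809, 0.2532]
orientation: [0.119, 0.697, -0.119, 0.697]
contact_force: [0.9, 0.3, -0.1]
grip_width: 0.0854
t 1.2 p [0.4492 0.0809 0.2532] jawyaw 70.6 tilt [ 0.  0. -1.] w 0.0854 F [ 0.9  0.3 -0.1] q6 0.52
shift tool [  93.2 -227.5  249.3] mm roll -8.9 | other half 171.1
```

```bash
python3 -m jog '[{"dx":0.0,"dy":-0.0325,"dz":0.0356,"roll":0.0,"jaw":1.0},{"dx":0.0,"dy":-0.0325,"dz":0.0356,"roll":0.0,"jaw":1.0},{"dx":0.0,"dy":-0.0325,"dz":0.0356,"roll":0.0,"jaw":1.0},{"dx":0.0,"dy":-0.0325,"dz":0.0356,"roll":0.0,"jaw":1.0},{"dx":0.0,"dy":-0.0325,"dz":0.0356,"roll":0.0,"jaw":1.0},{"dx":0.0,"dy":-0.0325,"dz":0.0356,"roll":0.0,"jaw":1.0},{"dx":0.0,"dy":-0.0325,"dz":0.0356,"roll":0.0,"jaw":1.0},{"dx":0.04,"dy":0.0,"dz":0.0,"roll":-4.4,"jaw":0.5},{"dx":0.04,"dy":0.0,"dz":0.0,"roll":-4.5,"jaw":0.3},{"dx":0.0,"dy":0.0,"dz":0.0,"roll":0.0,"jaw":0.3}]'; python3 go.py .609 -.2163 .08 79.5
```

```text
time: 2.2
eef_pos: [0.6043, -0.2134, 0.1668]
orientation: [0.066, 0.708, -0.064, 0.7]
contact_force: [-1.3, 0.2, 0.3]
grip_width: 0.0555
t 2.2 p [ 0.6043 -0.2134  0.1668] jawyaw 79.5 tilt [-0.011  0.004 -1.   ] w 0.0555 F [-1.3  0.2  0.3] q6 -0.16
shift tool [86.7 -2.2  6.1] mm roll 0.0 | other half -180.0
```

```bash
python3 -m jog '[{"dx":0.02,"dy":-0.0022,"dz":0.006,"roll":0.0,"jaw":0.3},{"dx":0.02,"dy":0.0,"dz":0.0,"roll":0.0,"jaw":0.1},{"dx":0.0,"dy":0.0,"dz":0.0,"roll":0.0,"jaw":0.1},{"dx":0.0,"dy":0.0,"dz":0.0,"roll":0.0,"jaw":0.1}]'; python3 go.py .609 -.2163 .089 79.5; python3 - <<'E'
from h import *
t,_=cap('top','t1');s,_=cap('side','s1')
cv2.imwrite('pics/c1.png',np.hstack([cv2.resize(t[110:230,380:500],(400,400)),cv2.resize(s[90:210,220:340],(400,400))]))
E
```

```text
time: 2.6
eef_pos: [0.6143, -0.2174, 0.1347]
orientation: [0.065, 0.704, -0.065, 0.704]
contact_force: [0.1, -0.4, 0.1]
grip_width: 0.047
t 2.6 p [ 0.6143 -0.2174  0.1347] jawyaw 79.5 tilt [ 0. -0. -1.] w 0.047 F [ 0.1 -0.4  0.1] q6 -0.16
shift tool [45.7  0.1 -5.4] mm roll 0.0 | other half -180.0
```

View pics/c1.png

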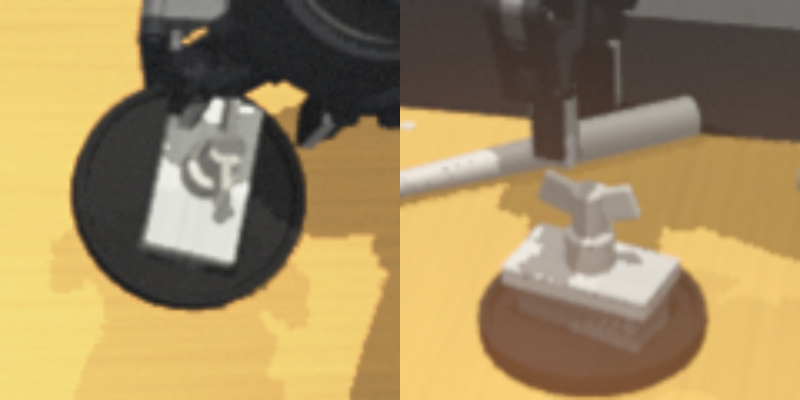

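Picture: nut untouched at crop centre (left panel (222,165)), fingers above it. The earlier reading lagged the command, so I correct 5 mm and descend.

```bash
python3 -m jog '[{"dx":0.01,"dy":0.0,"dz":-0.0054,"roll":0.0,"jaw":0.1},{"dx":0.02,"dy":0.0,"dz":0.0,"roll":0.0,"jaw":0.1},{"dx":0.0157,"dy":0.0,"dz":0.0,"roll":0.0,"jaw":0.1},{"dx":0.0,"dy":0.0,"dz":0.0,"roll":0.0,"jaw":0.1},{"dx":0.0,"dy":0.0,"dz":0.0,"roll":0.0,"jaw":0.1}]'; python3 go.py .609 -.2163 .089 79.5; python3 - <<'E'
from h import *
t,_=cap('top','t2');s,_=cap('side','s2')
cv2.imwrite('pics/c2.png',np.hstack([cv2.resize(t[110:230,380:500],(400,400)),cv2.resize(s[110:210,230:330],(400,400))]))
E
```

```text
time: 3.2
eef_pos: [0.6085, -0.2164, 0.0878]
orientation: [0.064, 0.704, -0.064, 0.704]
contact_force: [-0.4, 0.7, -0.3]
grip_width: 0.047
t 3.2 p [ 0.6085 -0.2164  0.0878] jawyaw 79.5 tilt [-0.  0. -1.] w 0.047 F [-0.4  0.7 -0.3] q6 -0.16
shift tool [-1.2  0.2  0.5] mm roll 0.0 | other half -180.0
```

View pics/c2.png

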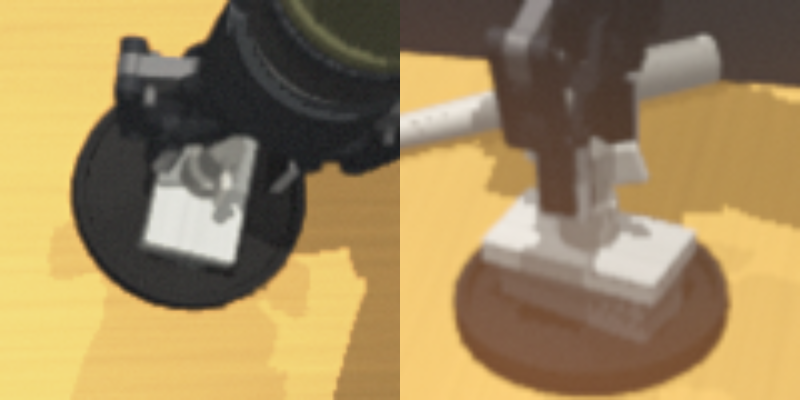

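The fingers straddle the hub (side panel (575,190)). Close.

```bash
python3 -m jog '[{"dx":-0.001,"dy":0.0,"dz":0.0,"roll":0.0,"jaw":-0.4},{"dx":0.0,"dy":0.0,"dz":0.0,"roll":0.0,"jaw":-0.6},{"dx":0.0,"dy":0.0,"dz":0.0,"roll":0.0,"jaw":-1.0},{"dx":0.0,"dy":0.0,"dz":0.0,"roll":0.0,"jaw":-1.0},{"dx":0.0,"dy":0.0,"dz":0.0,"roll":0.0,"jaw":-1.0},{"dx":0.0,"dy":0.0,"dz":0.0,"roll":0.0,"jaw":-1.0}]'; python3 go.py .609 -.2163 .089 79.5
```

```text
time: 3.9
eef_pos: [0.6094, -0.2169, 0.0897]
orientation: [0.064, 0.704, -0.065, 0.705]
contact_force: [-0.4, -0.2, 5.8]
grip_width: 0.0154
t 3.9 p [ 0.6094 -0.2169  0.0897] jawyaw 79.5 tilt [ 0.002 -0.001 -1.   ] w 0.0154 F [-0.4 -0.2  5.8] q6 -0.16
shift tool [ 0.7  0.5 -0.5] mm roll 0.0 | other half -180.0
```

Width is 15.4 mm against an 18 mm hub, so I'll lift and check that only the nut comes up.

```bash
python3 -m jog '[{"dx":-0.005,"dy":0.0,"dz":0.0,"roll":0.0,"jaw":-1.0},{"dx":-0.01,"dy":0.0,"dz":0.0,"roll":0.0,"jaw":-1.0},{"dx":-0.03,"dy":0.0,"dz":0.0,"roll":0.0,"jaw":-1.0},{"dx":-0.03,"dy":0.0,"dz":0.0,"roll":0.0,"jaw":-1.0},{"dx":0.0,"dy":0.0,"dz":0.0,"roll":0.0,"jaw":-1.0},{"dx":0.0,"dy":0.0,"dz":0.0,"roll":0.0,"jaw":-1.0}]'; python3 go.py .454 .145 .164 90; python3 - <<'E'
from h import *
t,_=cap('top','t3');s,_=cap('side','s3')
cv2.imwrite('pics/c3.png',np.hstack([cv2.resize(t[110:230,380:500],(400,400)),cv2.resize(s[80:200,220:340],(400,400))]))
E
```

```text
time: 4.5
eef_pos: [0.6094, -0.2168, 0.1648]
orientation: [0.064, 0.703, -0.065, 0.705]
contact_force: [-1.1, 0.3, -1.7]
grip_width: 0.0157
t 4.5 p [ 0.6094 -0.2168  0.1648] jawyaw 79.5 tilt [ 0.002 -0.001 -1.   ] w 0.0157 F [-1.1  0.3 -1.7] q6 -0.16
shift tool [ 2.000e-01  3.276e+02 -2.185e+02] mm roll -10.5 | other half 169.5
```

View pics/c3.png

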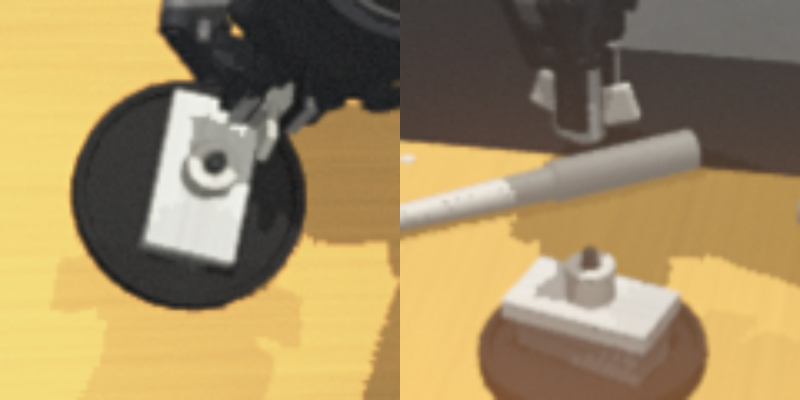

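The nut is in the fingers (side panel (580,105)), with spacer (590,275) and plate still in place. On to the tray.

```bash
python3 -m jog '[{"dx":0.0,"dy":0.0365,"dz":-0.0245,"roll":0.0,"jaw":-1.0},{"dx":0.0,"dy":0.0365,"dz":-0.0245,"roll":0.0,"jaw":-1.0},{"dx":0.0,"dy":0.0365,"dz":-0.0245,"roll":0.0,"jaw":-1.0},{"dx":0.0,"dy":0.0365,"dz":-0.0245,"roll":0.0,"jaw":-1.0},{"dx":0.0,"dy":0.0365,"dz":-0.0245,"roll":0.0,"jaw":-1.0},{"dx":0.0,"dy":0.0365,"dz":-0.0245,"roll":0.0,"jaw":-1.0},{"dx":0.0,"dy":0.0365,"dz":-0.0245,"roll":0.0,"jaw":-1.0},{"dx":0.0,"dy":0.0365,"dz":-0.0245,"roll":0.0,"jaw":-1.0},{"dx":0.0,"dy":0.02,"dz":-0.02,"roll":0.0,"jaw":-1.0},{"dx":0.0,"dy":0.0,"dz":0.0,"roll":0.0,"jaw":-1.0}]'; python3 -m jog '[{"dx":0.0,"dy":0.0,"dz":0.0,"roll":0.0,"jaw":-1.0}]'; python3 go.py .454 .138 .034 90
```

```text
time: 5.6
eef_pos: [0.45, 0.1315, 0.1624]
orientation: [0.063, 0.706, -0.063, 0.703]
contact_force: [1.1, 0.2, -1.1]
grip_width: 0.0156
time: 5.7
eef_pos: [0.4522, 0.1295, 0.1628]
orientation: [0.064, 0.705, -0.064, 0.704]
contact_force: [0.5, 0.5, -0.8]
grip_width: 0.0155
t 5.7 p [0.4522 0.1295 0.1628] jawyaw 79.6 tilt [-0.001 -0.001 -1.   ] w 0.0155 F [ 0.5  0.5 -0.8] q6 0.46
shift tool [128.8   8.8   0.4] mm roll -10.4 | other half 169.6
```

```bash
python3 -m jog '[{"dx":0.04,"dy":0.0088,"dz":0.0,"roll":0.0,"jaw":-1.0},{"dx":0.04,"dy":0.0,"dz":0.0,"roll":0.0,"jaw":-1.0},{"dx":0.03,"dy":0.0,"dz":0.0,"roll":0.0,"jaw":-1.0},{"dx":0.014,"dy":0.0,"dz":0.0,"roll":0.0,"jaw":-1.0},{"dx":0.0,"dy":0.0,"dz":0.0,"roll":0.0,"jaw":-1.0},{"dx":0.0,"dy":0.0,"dz":0.0,"roll":0.0,"jaw":-1.0}]'; python3 go.py .454 .138 .032 90; python3 - <<'E'
from h import *
s,_=cap('side','s4')
cv2.imwrite('pics/c4.png',cv2.resize(s[260:420,260:420],(600,600)))
E
```

```text
time: 6.3
eef_pos: [0.4549, 0.1372, 0.0395]
orientation: [0.065, 0.704, -0.065, 0.704]
contact_force: [0.1, 1.0, 0.2]
grip_width: 0.015
t 6.3 p [0.4549 0.1372 0.0395] jawyaw 79.5 tilt [-0.001 -0.    -1.   ] w 0.015 F [0.1 1.  0.2] q6 0.48
shift tool [ 7.5  0.6 -1. ] mm roll -10.5 | other half 169.5
```

View pics/c4.png

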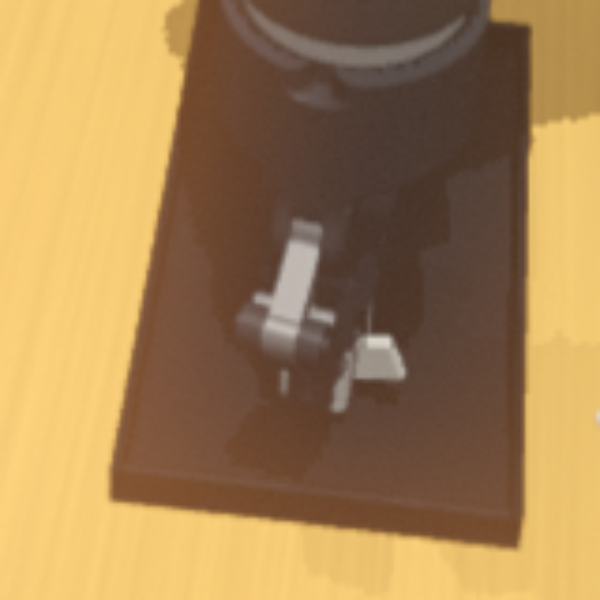

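Nut is over the tray floor with clearance to the walls (hub at about (335,390)). Lower in small steps until contact.

```bash
python3 -m jog '[{"dx":0.004,"dy":0.0,"dz":0.0,"roll":0.0,"jaw":-1.0},{"dx":0.002,"dy":0.0,"dz":0.0,"roll":0.0,"jaw":-1.0},{"dx":0.0,"dy":0.0,"dz":0.0,"roll":0.0,"jaw":-1.0},{"dx":0.0,"dy":0.0,"dz":0.0,"roll":0.0,"jaw":-1.0}]'; python3 -m jog '[{"dx":0.001,"dy":0.0,"dz":0.0,"roll":0.0,"jaw":-1.0},{"dx":0.0,"dy":0.0,"dz":0.0,"roll":0.0,"jaw":-1.0}]'
```

```text
time: 6.75
eef_pos: [0.4547, 0.1382, 0.0339]
orientation: [0.064, 0.704, -0.064, 0.704]
contact_force: [0.1, -0.1, -0.5]
grip_width: 0.0154
time: 6.95
eef_pos: [0.4545, 0.1382, 0.0326]
orientation: [0.064, 0.704, -0.064, 0.704]
contact_force: [-0.2, -0.9, -0.6]
grip_width: 0.0157
```

```bash
python3 -m jog '[{"dx":0.001,"dy":0.0,"dz":0.0,"roll":0.0,"jaw":-1.0},{"dx":0.0,"dy":0.0,"dz":0.0,"roll":0.0,"jaw":-1.0}]';  python3 -m jog '[{"dx":0.0005,"dy":0.0,"dz":0.0,"roll":0.0,"jaw":-1.0},{"dx":0.0,"dy":0.0,"dz":0.0,"roll":0.0,"jaw":-1.0}]'
```

```text
time: 7.15
eef_pos: [0.4546, 0.1382, 0.0317]
orientation: [0.064, 0.704, -0.064, 0.704]
contact_force: [-0.1, 0.8, 1.9]
grip_width: 0.0157
time: 7.35
eef_pos: [0.4547, 0.1382, 0.0317]
orientation: [0.064, 0.704, -0.064, 0.704]
contact_force: [-2.8, -1.1, 7.9]
grip_width: 0.0156
```

Floor contact. Release and lift.

```bash
python3 -m jog '[{"dx":0.0,"dy":0.0,"dz":0.0,"roll":0.0,"jaw":-0.5},{"dx":0.0,"dy":0.0,"dz":0.0,"roll":0.0,"jaw":-0.3},{"dx":0.0,"dy":0.0,"dz":0.0,"roll":0.0,"jaw":-0.3},{"dx":-0.01,"dy":0.0,"dz":0.0,"roll":0.0,"jaw":-0.3},{"dx":-0.03,"dy":0.0,"dz":0.0,"roll":0.0,"jaw":-0.2},{"dx":-0.04,"dy":0.0,"dz":0.0,"roll":0.0,"jaw":-0.1},{"dx":-0.04,"dy":0.0,"dz":0.0,"roll":0.0,"jaw":-0.1},{"dx":0.0,"dy":-0.036,"dz":0.024,"roll":0.0,"jaw":-0.1},{"dx":0.0,"dy":-0.036,"dz":0.024,"roll":0.0,"jaw":-0.1},{"dx":0.0,"dy":-0.036,"dz":0.024,"roll":0.0,"jaw":-0.1}]'; python3 go.py .6085 -.217 .12 79.5;python3 - <<'E'
from h import *
s,_=cap('side','s5');t,_=cap('top','t5')
cv2.imwrite('pics/c5.png',np.hstack([cv2.resize(t[200:320,190:345],(400,310)),cv2.resize(s[260:415,270:425],(400,310))]))
E
```

```text
time: 8.35
eef_pos: [0.5066, 0.0178, 0.1525]
orientation: [0.064, 0.704, -0.064, 0.705]
contact_force: [-0.7, 0.9, -0.4]
grip_width: 0.0382
t 8.35 p [0.5066 0.0178 0.1525] jawyaw 79.6 tilt [ 0.002  0.    -1.   ] w 0.0382 F [-0.7  0.9 -0.4] q6 0.22
shift tool [  32.7 -212.6  142.4] mm roll 0.1 | other half -179.9
```

View pics/c5.png

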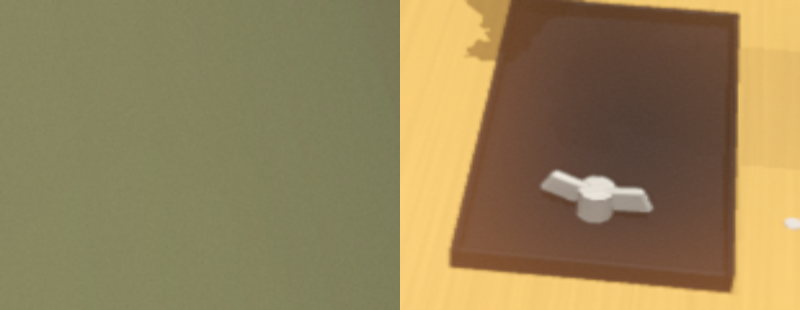

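Side panel shows the nut standing upright in the tray, hub at (595,200); the arm blocks the top view. Next I measure the spacer from the pictures taken after the lift while moving over.

```bash
python3 -m jog '[{"dx":0.0,"dy":-0.0415,"dz":0.0278,"roll":0.0,"jaw":0.0},{"dx":0.0,"dy":-0.0415,"dz":0.0278,"roll":0.0,"jaw":0.0},{"dx":0.0,"dy":-0.0415,"dz":0.0278,"roll":0.0,"jaw":0.0},{"dx":0.0,"dy":-0.0415,"dz":0.0278,"roll":0.0,"jaw":0.0},{"dx":0.0,"dy":-0.0415,"dz":0.0278,"roll":0.0,"jaw":0.0},{"dx":0.0,"dy":0.0,"dz":0.0,"roll":0.0,"jaw":0.0},{"dx":0.0,"dy":0.0,"dz":0.0,"roll":0.0,"jaw":0.0}]'; python3 go.py .6085 -.217 .067 79.5; python3 - <<'E'
from m import *
for n in('top','side'):
    P,uv=cloud(n,np.load(f'pics/{n[0]}3_d.npy'))
    k=sel(P,.58,.64,-.25,-.18,.054,.068);Q=P[k]; r=cv2.minAreaRect(Q[:,:2].astype(np.float32)); (c,rad)=cv2.minEnclosingCircle(Q[:,:2].astype(np.float32))
    print(n,len(Q),Q.mean(0).round(4),np.median(Q,0).round(4),np.round(r,4) if 0 else r, c,rad)
    k=sel(P,.53,.69,-.29,-.14,.034,.0475);r=cv2.minAreaRect(P[k][:,:2].astype(np.float32));print('plate',r)
s=cv2.imread('pics/s3.png');t=cv2.imread('pics/t3.png')
cv2.imwrite('pics/c6.png',np.hstack([cv2.resize(t[135:185,420:470],(400,400),interpolation=2),cv2.resize(s[145:195,250:300],(400,400),interpolation=2)]))
E
```

```text
time: 9.15
eef_pos: [0.6046, -0.2107, 0.1509]
orientation: [0.065, 0.704, -0.065, 0.704]
contact_force: [-1.1, 0.8, 1.3]
grip_width: 0.0426
t 9.15 p [ 0.6046 -0.2107  0.1509] jawyaw 79.5 tilt [-0.001  0.001 -1.   ] w 0.0426 F [-1.1  0.8  1.3] q6 -0.15
shift tool [83.9 -5.5  5.1] mm roll -0.0 | other half 180.0
top 174 [ 0.6081 -0.2161  0.0598] [ 0.6075 -0.2156  0.0594] ((0.6086651086807251, -0.21705977618694305), (0.022778967395424843, 0.023894285783171654), 42.37063217163086) (0.6088389158248901, -0.2166898250579834) 0.01259888056665659
plate ((0.6089069843292236, -0.2173691689968109), (0.045224063098430634, 0.0796506479382515), 74.84276580810547)
side 142 [ 0.6085 -0.2131  0.0602] [ 0.6082 -0.2131  0.0601] ((0.6089617609977722, -0.21667179465293884), (0.023551976308226585, 0.02702529914677143), 10.444674491882324) (0.6098456978797913, -0.21645104885101318) 0.014840739779174328
plate ((0.6095673441886902, -0.21664737164974213), (0.04944562166929245, 0.08180975914001465), 74.33665466308594)
```

View pics/c6.png

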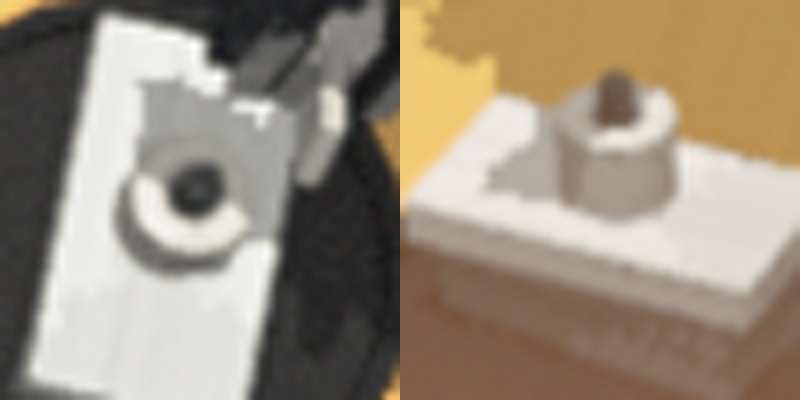

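Both views put the spacer at about (0.609,-0.2167), as expected round the stud (diameter ~26). Descend with fingertips staying above the plate.

```bash
python3 -m jog '[{"dx":0.02,"dy":-0.0055,"dz":0.0051,"roll":0.0,"jaw":0.05},{"dx":0.03,"dy":0.0,"dz":0.0,"roll":0.0,"jaw":0.05},{"dx":0.02,"dy":0.0,"dz":0.0,"roll":0.0,"jaw":0.05},{"dx":0.01,"dy":0.0,"dz":0.0,"roll":0.0,"jaw":0.05},{"dx":0.0,"dy":0.0,"dz":0.0,"roll":0.0,"jaw":0.05},{"dx":0.0,"dy":0.0,"dz":0.0,"roll":0.0,"jaw":0.05}]'; python3 go.py .609 -.2168 .067 79.5; python3 - <<'E'
from h import *
s,_=cap('side','s7')
cv2.imwrite('pics/c7.png',cv2.resize(s[120:200,235:315],(500,500),interpolation=2))
E
```

```text
time: 9.75
eef_pos: [0.6092, -0.216, 0.0721]
orientation: [0.064, 0.704, -0.064, 0.704]
contact_force: [-0.5, -0.8, 0.7]
grip_width: 0.0447
t 9.75 p [ 0.6092 -0.216   0.0721] jawyaw 79.6 tilt [ 0.001 -0.    -1.   ] w 0.0447 F [-0.5 -0.8  0.7] q6 -0.16
shift tool [ 5.1 -0.8 -0.1] mm roll 0.1 | other half -179.9
```

View pics/c7.png

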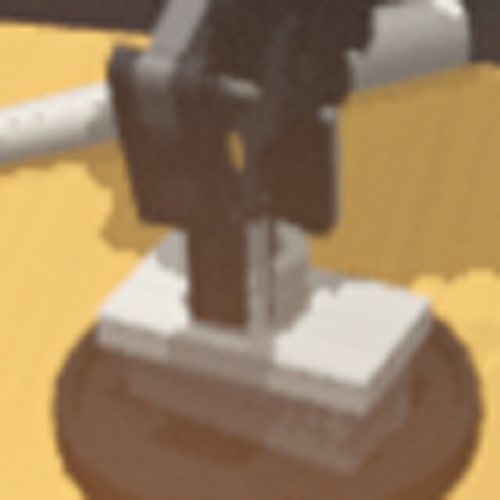

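```bash
python3 -m jog '[{"dx":0.004,"dy":-0.0008,"dz":0.0,"roll":0.0,"jaw":0.0},{"dx":0.0,"dy":0.0,"dz":0.0,"roll":0.0,"jaw":-0.2},{"dx":0.0,"dy":0.0,"dz":0.0,"roll":0.0,"jaw":-0.4},{"dx":0.0,"dy":0.0,"dz":0.0,"roll":0.0,"jaw":-1.0},{"dx":0.0,"dy":0.0,"dz":0.0,"roll":0.0,"jaw":-1.0},{"dx":0.0,"dy":0.0,"dz":0.0,"roll":0.0,"jaw":-1.0},{"dx":0.0,"dy":0.0,"dz":0.0,"roll":0.0,"jaw":-1.0}]'; python3 go.py .609 -.2168 .067 79.5
```

```text
time: 10.5
eef_pos: [0.609, -0.2178, 0.0677]
orientation: [0.064, 0.704, -0.065, 0.704]
contact_force: [-1.4, -0.2, 4.6]
grip_width: 0.0232
t 10.5 p [ 0.609  -0.2178  0.0677] jawyaw 79.5 tilt [ 0.001 -0.    -1.   ] w 0.0232 F [-1.4 -0.2  4.6] q6 -0.16
shift tool [ 0.7  0.9 -0.2] mm roll 0.0 | other half -180.0
```

Width 23.2 mm has the same offset of about -2.7 mm as on the nut, so the spacer is gripped. Lift and check the plate stays.

```bash
python3 -m jog '[{"dx":-0.005,"dy":0.0,"dz":0.0,"roll":0.0,"jaw":-1.0},{"dx":-0.015,"dy":0.0,"dz":0.0,"roll":0.0,"jaw":-1.0},{"dx":-0.03,"dy":0.0,"dz":0.0,"roll":0.0,"jaw":-1.0},{"dx":-0.04,"dy":0.0,"dz":0.0,"roll":0.0,"jaw":-1.0},{"dx":0.0,"dy":0.0,"dz":0.0,"roll":0.0,"jaw":-1.0},{"dx":0.0,"dy":0.0,"dz":0.0,"roll":0.0,"jaw":-1.0}]'; python3 go.py .454 .088 .158 80; python3 - <<'E'
from h import *
t,_=cap('top','t8');s,_=cap('side','s8')
cv2.imwrite('pics/c8.png',np.hstack([cv2.resize(t[110:230,380:500],(400,400)),cv2.resize(s[80:200,220:340],(400,400))]))
E
```

```text
time: 11.1
eef_pos: [0.6097, -0.218, 0.1592]
orientation: [0.064, 0.703, -0.065, 0.705]
contact_force: [0.3, 0.4, -0.7]
grip_width: 0.0233
t 11.1 p [ 0.6097 -0.218   0.1592] jawyaw 79.5 tilt [ 0.003 -0.001 -1.   ] w 0.0233 F [ 0.3  0.4 -0.7] q6 -0.16
shift tool [   0.3  272.6 -208.7] mm roll -0.5 | other half 179.5
```

View pics/c8.png

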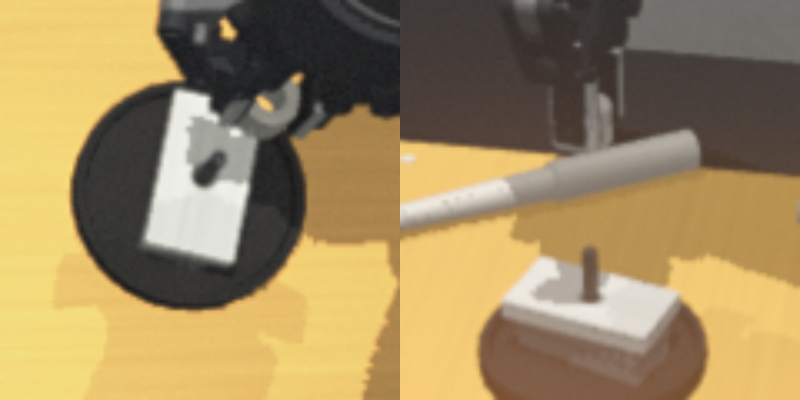

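Spacer is in the fingers (left (275,105), right (600,115)); plate still on its block around the stud. To the tray.

```bash
python3 -m jog '[{"dx":0.0,"dy":0.034,"dz":-0.026,"roll":0.0,"jaw":-1.0},{"dx":0.0,"dy":0.034,"dz":-0.026,"roll":0.0,"jaw":-1.0},{"dx":0.0,"dy":0.034,"dz":-0.026,"roll":0.0,"jaw":-1.0},{"dx":0.0,"dy":0.034,"dz":-0.026,"roll":0.0,"jaw":-1.0},{"dx":0.0,"dy":0.034,"dz":-0.026,"roll":0.0,"jaw":-1.0},{"dx":0.0,"dy":0.034,"dz":-0.026,"roll":0.0,"jaw":-1.0},{"dx":0.0,"dy":0.034,"dz":-0.026,"roll":0.0,"jaw":-1.0},{"dx":0.0,"dy":0.034,"dz":-0.026,"roll":0.0,"jaw":-1.0},{"dx":0.02,"dy":0.0,"dz":0.0,"roll":0.0,"jaw":-1.0},{"dx":0.02,"dy":0.0,"dz":0.0,"roll":0.0,"jaw":-1.0}]'; python3 -m jog '[{"dx":0.03,"dy":0.0,"dz":0.0,"roll":0.0,"jaw":-1.0},{"dx":0.0,"dy":0.0,"dz":0.0,"roll":0.0,"jaw":-1.0},{"dx":0.0,"dy":0.0,"dz":0.0,"roll":0.0,"jaw":-1.0}]'; python3 go.py .454 .088 .032 80
```

```text
time: 12.2
eef_pos: [0.4523, 0.0889, 0.1161]
orientation: [0.063, 0.704, -0.063, 0.704]
contact_force: [0.4, -0.5, 0.5]
grip_width: 0.0233
time: 12.5
eef_pos: [0.4521, 0.0874, 0.0864]
orientation: [0.064, 0.705, -0.065, 0.703]
contact_force: [0.6, -0.2, -0.9]
grip_width: 0.0231
t 12.5 p [0.4521 0.0874 0.0864] jawyaw 79.5 tilt [-0.003 -0.001 -1.   ] w 0.0231 F [ 0.6 -0.2 -0.9] q6 0.37
shift tool [54.4  1.   1.9] mm roll -0.5 | other half 179.5
```

```bash
python3 -m jog '[{"dx":0.03,"dy":0.0,"dz":0.0,"roll":0.0,"jaw":-1.0},{"dx":0.018,"dy":0.0,"dz":0.0,"roll":0.0,"jaw":-1.0},{"dx":0.006,"dy":0.0,"dz":0.0,"roll":0.0,"jaw":-1.0},{"dx":0.0,"dy":0.0,"dz":0.0,"roll":0.0,"jaw":-1.0},{"dx":0.0,"dy":0.0,"dz":0.0,"roll":0.0,"jaw":-1.0}]'; python3 -m jog '[{"dx":0.001,"dy":0.0,"dz":0.0,"roll":0.0,"jaw":-1.0},{"dx":0.0,"dy":0.0,"dz":0.0,"roll":0.0,"jaw":-1.0}]'; python3 -m jog '[{"dx":0.001,"dy":0.0,"dz":0.0,"roll":0.0,"jaw":-1.0},{"dx":0.0,"dy":0.0,"dz":0.0,"roll":0.0,"jaw":-1.0}]'
```

```text
time: 13.0
eef_pos: [0.4545, 0.0878, 0.0343]
orientation: [0.065, 0.704, -0.064, 0.705]
contact_force: [-0.4, 1.0, -0.8]
grip_width: 0.0232
time: 13.2
eef_pos: [0.4542, 0.0878, 0.0329]
orientation: [0.065, 0.704, -0.064, 0.705]
contact_force: [-0.2, 0.4, -0.1]
grip_width: 0.023
time: 13.4
eef_pos: [0.4535, 0.0877, 0.0312]
orientation: [0.064, 0.704, -0.064, 0.704]
contact_force: [-0.5, 0.2, -0.2]
grip_width: 0.0233
```

```bash
python3 -m jog '[{"dx":0.001,"dy":0.0,"dz":0.0,"roll":0.0,"jaw":-1.0},{"dx":0.0,"dy":0.0,"dz":0.0,"roll":0.0,"jaw":-1.0}]'; python3 -m jog '[{"dx":0.0005,"dy":0.0,"dz":0.0,"roll":0.0,"jaw":-1.0},{"dx":0.0,"dy":0.0,"dz":0.0,"roll":0.0,"jaw":-1.0}]'
```

```text
time: 13.6
eef_pos: [0.4534, 0.0876, 0.03]
orientation: [0.064, 0.704, -0.064, 0.704]
contact_force: [-0.8, -0.1, -0.0]
grip_width: 0.0236
time: 13.8
eef_pos: [0.4534, 0.0876, 0.0297]
orientation: [0.064, 0.704, -0.064, 0.704]
contact_force: [-1.0, -1.1, 1.8]
grip_width: 0.0235
```

Floor contact at the expected height. Release, lift and go back.

```bash
python3 -m jog '[{"dx":0.0,"dy":0.0,"dz":0.0,"roll":0.0,"jaw":-0.35},{"dx":0.0,"dy":0.0,"dz":0.0,"roll":0.0,"jaw":-0.2},{"dx":0.0,"dy":0.0,"dz":0.0,"roll":0.0,"jaw":-0.2},{"dx":-0.01,"dy":0.0,"dz":0.0,"roll":0.0,"jaw":-0.2},{"dx":-0.03,"dy":0.0,"dz":0.0,"roll":0.0,"jaw":-0.1},{"dx":-0.04,"dy":0.0,"dz":0.0,"roll":0.0,"jaw":0.0},{"dx":-0.04,"dy":0.0,"dz":0.0,"roll":0.0,"jaw":0.3},{"dx":0.0,"dy":-0.034,"dz":0.026,"roll":0.0,"jaw":0.5},{"dx":0.0,"dy":-0.034,"dz":0.026,"roll":0.0,"jaw":0.6},{"dx":0.0,"dy":-0.034,"dz":0.026,"roll":0.0,"jaw":0.6}]'; python3 -m jog '[{"dx":0.0,"dy":-0.034,"dz":0.026,"roll":0.0,"jaw":0.6},{"dx":0.0,"dy":-0.034,"dz":0.026,"roll":0.0,"jaw":0.6},{"dx":0.0,"dy":-0.034,"dz":0.026,"roll":0.0,"jaw":0.6},{"dx":0.0,"dy":-0.034,"dz":0.026,"roll":0.0,"jaw":0.6},{"dx":0.0,"dy":-0.034,"dz":0.026,"roll":4.7,"jaw":0.6},{"dx":0.0,"dy":0.0,"dz":0.0,"roll":0.0,"jaw":0.6},{"dx":0.0,"dy":0.0,"dz":0.0,"roll":0.0,"jaw":0.6}]'; python3 go.py .609 -.217 .052 74.9;  python3 - <<'E'
from m import *
t,_=cap('top','t9');s,_=cap('side','s9')
cv2.imwrite('pics/c9.png',np.hstack([cv2.resize(t[200:320,190:345],(400,310)),cv2.resize(s[260:415,270:425],(400,310))]))
for n in('top','side'):
    P,uv=cloud(n,np.load(f'pics/{n[0]}8_d.npy'))
    k=sel(P,.53,.69,-.29,-.14,.037,.0445);r=cv2.minAreaRect(P[k][:,:2].astype(np.float32));print('plate',r)
E
```

```text
time: 14.8
eef_pos: [0.5127, -0.0279, 0.1512]
orientation: [0.064, 0.703, -0.064, 0.705]
contact_force: [0.5, 0.1, 0.4]
grip_width: 0.0683
time: 15.5
eef_pos: [0.6084, -0.2182, 0.1496]
orientation: [0.094, 0.701, -0.093, 0.701]
contact_force: [0.0, 0.2, -0.1]
grip_width: 0.0681
t 15.5 p [ 0.6084 -0.2182  0.1496] jawyaw 74.8 tilt [-0.001  0.001 -1.   ] w 0.0681 F [ 0.   0.2 -0.1] q6 -0.08
shift tool [97.6  1.3  0.3] mm roll -0.1 | other half 179.9
plate ((0.6090492010116577, -0.2174394726753235), (0.04509184509515762, 0.07948631048202515), 74.536865234375)
plate ((0.6096689701080322, -0.21651481091976166), (0.04865419119596481, 0.08146665245294571), 76.31519317626953)
```

View pics/c9.png

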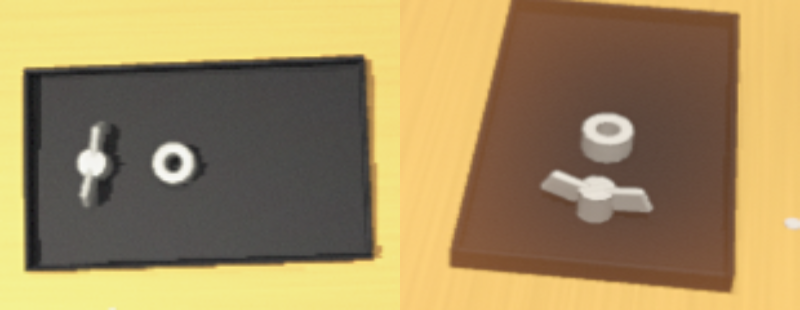

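Wing nut and spacer both stand upright in the tray (left panel (92,163) and (174,163)). The plate must be gripped with fingertips above its underside so it can sit flat on the tray floor, so I measure the fingertip height at a similar opening from the earlier picture (w=44.7 mm).

```bash
python3 - <<'E'
from m import *
P,uv=cloud('side',np.load('pics/s7_d.npy')); 
for v in range(160,178):
    k=(uv[:,1]==v)&(uv[:,0]>264)&(uv[:,0]<279); print(v,P[k][1:12:3].round(3).tolist())
E
```

```text
160 [[0.619, -0.181, 0.08], [0.615, -0.184, 0.079], [0.61, -0.182, 0.081], [0.606, -0.186, 0.078]]
161 [[0.619, -0.181, 0.079], [0.614, -0.181, 0.079], [0.609, -0.18, 0.08], [0.606, -0.185, 0.077]]
162 [[0.62, -0.183, 0.075], [0.615, -0.181, 0.077], [0.61, -0.181, 0.078], [0.606, -0.187, 0.074]]
163 [[0.62, -0.182, 0.074], [0.616, -0.185, 0.072], [0.609, -0.178, 0.078], [0.606, -0.186, 0.073]]
164 [[0.62, -0.181, 0.073], [0.615, -0.182, 0.073], [0.609, -0.18, 0.075], [0.606, -0.188, 0.07]]
165 [[0.62, -0.182, 0.07], [0.615, -0.181, 0.071], [0.61, -0.18, 0.073], [0.606, -0.186, 0.069]]
166 [[0.621, -0.184, 0.067], [0.616, -0.187, 0.065], [0.61, -0.18, 0.07], [0.606, -0.188, 0.066]]
167 [[0.62, -0.182, 0.066], [0.616, -0.184, 0.065], [0.61, -0.18, 0.069], [0.606, -0.185, 0.065]]
168 [[0.62, -0.181, 0.064], [0.615, -0.182, 0.064], [0.61, -0.179, 0.067], [0.606, -0.187, 0.062]]
169 [[0.621, -0.184, 0.061], [0.615, -0.18, 0.064], [0.61, -0.181, 0.064], [0.607, -0.187, 0.06]]
170 [[0.621, -0.184, 0.059], [0.616, -0.182, 0.06], [0.61, -0.18, 0.063], [0.606, -0.186, 0.059]]
171 [[0.623, -0.19, 0.052], [0.617, -0.19, 0.053], [0.611, -0.184, 0.058], [0.606, -0.186, 0.057]]
172 [[0.626, -0.204, 0.04], [0.617, -0.189, 0.051], [0.612, -0.187, 0.054], [0.607, -0.186, 0.055]]
173 [[0.625, -0.2, 0.041], [0.62, -0.2, 0.042], [0.615, -0.202, 0.041], [0.607, -0.186, 0.053]]
174 [[0.625, -0.199, 0.04], [0.619, -0.196, 0.042], [0.614, -0.196, 0.043], [0.609, -0.198, 0.042]]
175 [[0.625, -0.199, 0.038], [0.619, -0.196, 0.041], [0.614, -0.196, 0.041], [0.61, -0.2, 0.039]]
176 [[0.626, -0.201, 0.034], [0.62, -0.198, 0.037], [0.614, -0.194, 0.041], [0.609, -0.194, 0.041]]
177 [[0.625, -0.198, 0.034], [0.62, -0.197, 0.035], [0.614, -0.197, 0.037], [0.61, -0.198, 0.036]]
```

Fingertips are about 20 mm ahead of the TCP at that opening, so TCP z≈0.0535 puts them at about 0.0335, just above the plate's underside (0.032).

```bash
python3 -m jog '[{"dx":0.03,"dy":0.0013,"dz":0.0003,"roll":0.0,"jaw":0.5},{"dx":0.03,"dy":0.0,"dz":0.0,"roll":0.0,"jaw":0.4},{"dx":0.02,"dy":0.0,"dz":0.0,"roll":0.0,"jaw":0.4},{"dx":0.01,"dy":0.0,"dz":0.0,"roll":0.0,"jaw":0.4},{"dx":0.0,"dy":0.0,"dz":0.0,"roll":0.0,"jaw":0.4},{"dx":0.0,"dy":0.0,"dz":0.0,"roll":0.0,"jaw":0.4}]'; python3 go.py .609 -.217 .0535 74.9; python3 - <<'E'
from h import *
s,_=cap('side','s10');t,_=cap('top','t10')
cv2.imwrite('pics/c10.png',np.hstack([cv2.resize(t[125:215,395:485],(400,400),interpolation=2),cv2.resize(s[120:210,230:320],(400,400),interpolation=2)]))
E
```

```text
time: 16.2
eef_pos: [0.6098, -0.2159, 0.0607]
orientation: [0.093, 0.701, -0.093, 0.701]
contact_force: [-0.1, -0.1, 0.3]
grip_width: 0.0601
t 16.2 p [ 0.6098 -0.2159  0.0607] jawyaw 74.9 tilt [ 0.001 -0.    -1.   ] w 0.0601 F [-0.1 -0.1  0.3] q6 -0.08
shift tool [ 7.2 -1.2 -0.5] mm roll -0.0 | other half 180.0
```

View pics/c10.png

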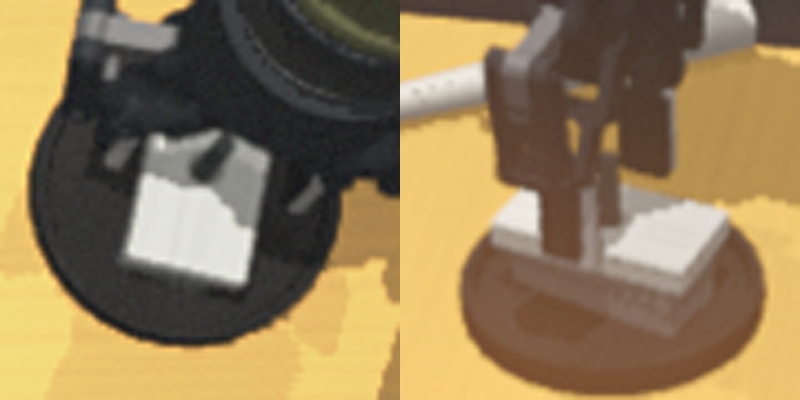

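Fingers straddle the plate on both long sides (left panel (122,155) and (308,195)). Lower 7 mm and close.

```bash
python3 -m jog '[{"dx":0.007,"dy":-0.0012,"dz":-0.0005,"roll":0.0,"jaw":0.35},{"dx":0.0,"dy":0.0,"dz":0.0,"roll":0.0,"jaw":0.25},{"dx":0.0,"dy":0.0,"dz":0.0,"roll":0.0,"jaw":0.15},{"dx":0.0,"dy":0.0,"dz":0.0,"roll":0.0,"jaw":0.05},{"dx":0.0,"dy":0.0,"dz":0.0,"roll":0.0,"jaw":-0.5},{"dx":0.0,"dy":0.0,"dz":0.0,"roll":0.0,"jaw":-1.0},{"dx":0.0,"dy":0.0,"dz":0.0,"roll":0.0,"jaw":-1.0},{"dx":0.0,"dy":0.0,"dz":0.0,"roll":0.0,"jaw":-1.0}]'; python3 go.py .609 -.217 .0535 74.9
```

```text
time: 17.1
eef_pos: [0.6088, -0.2176, 0.0531]
orientation: [0.093, 0.701, -0.093, 0.701]
contact_force: [-1.4, 0.4, 5.3]
grip_width: 0.0422
t 17.1 p [ 0.6088 -0.2176  0.0531] jawyaw 74.8 tilt [ 0.001 -0.    -1.   ] w 0.0422 F [-1.4  0.4  5.3] q6 -0.08
shift tool [-0.4  0.6  0.1] mm roll -0.1 | other half 179.9
```

Width 42.2 mm fits the 44 mm plate. Lift straight up past the stud.

```bash
python3 -m jog '[{"dx":-0.003,"dy":0.0,"dz":0.0,"roll":0.0,"jaw":-1.0},{"dx":-0.007,"dy":0.0,"dz":0.0,"roll":0.0,"jaw":-1.0},{"dx":-0.015,"dy":0.0,"dz":0.0,"roll":0.0,"jaw":-1.0},{"dx":-0.03,"dy":0.0,"dz":0.0,"roll":0.0,"jaw":-1.0},{"dx":-0.03,"dy":0.0,"dz":0.0,"roll":0.0,"jaw":-1.0},{"dx":-0.02,"dy":0.0,"dz":0.0,"roll":0.0,"jaw":-1.0},{"dx":0.0,"dy":0.0,"dz":0.0,"roll":0.0,"jaw":-1.0},{"dx":0.0,"dy":0.0,"dz":0.0,"roll":0.0,"jaw":-1.0}]'; python3 go.py .455 .021 .158 91; python3 - <<'E'
from h import *
t,_=cap('top','t11');s,_=cap('side','s11')
cv2.imwrite('pics/c11.png',np.hstack([cv2.resize(t[90:230,370:510],(400,400)),cv2.resize(s[60:210,210:360],(400,400))]))
E
```

```text
time: 17.9
eef_pos: [0.6088, -0.2175, 0.1584]
orientation: [0.093, 0.7, -0.093, 0.701]
contact_force: [0.2, 0.2, -1.1]
grip_width: 0.042
t 17.9 p [ 0.6088 -0.2175  0.1584] jawyaw 74.8 tilt [ 0.001 -0.    -1.   ] w 0.042 F [ 0.2  0.2 -1.1] q6 -0.08
shift tool [ 1.000e-01  1.900e+02 -2.108e+02] mm roll -16.2 | other half 163.8
```

View pics/c11.png

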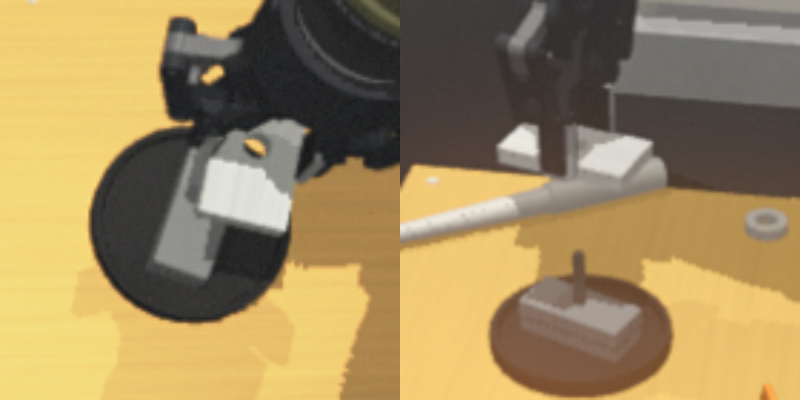

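The plate is off the stud, level in the grip; block and stud are bare. Move to the tray and turn to line up with it.

```bash
python3 -m jog '[{"dx":0.0,"dy":0.0271,"dz":-0.0301,"roll":0.0,"jaw":-1.0},{"dx":0.0,"dy":0.0271,"dz":-0.0301,"roll":0.0,"jaw":-1.0},{"dx":0.0,"dy":0.0271,"dz":-0.0301,"roll":0.0,"jaw":-1.0},{"dx":0.0,"dy":0.0271,"dz":-0.0301,"roll":0.0,"jaw":-1.0},{"dx":0.0,"dy":0.0271,"dz":-0.0301,"roll":0.0,"jaw":-1.0},{"dx":0.0,"dy":0.0271,"dz":-0.0301,"roll":0.0,"jaw":-1.0},{"dx":0.0,"dy":0.0271,"dz":-0.0301,"roll":0.0,"jaw":-1.0},{"dx":0.02,"dy":0.0,"dz":0.0,"roll":-8.0,"jaw":-1.0},{"dx":0.02,"dy":0.0,"dz":0.0,"roll":-8.0,"jaw":-1.0},{"dx":0.02,"dy":0.0,"dz":0.0,"roll":0.0,"jaw":-1.0}]'; python3 -m jog '[{"dx":0.0,"dy":0.0,"dz":0.0,"roll":0.0,"jaw":-1.0},{"dx":0.0,"dy":0.0,"dz":0.0,"roll":0.0,"jaw":-1.0}]'; python3 go.py .455 .020 .030 91
```

```text
time: 19.0
eef_pos: [0.4536, 0.0212, 0.0962]
orientation: [-0.007, 0.708, 0.007, 0.707]
contact_force: [-0.0, 0.0, -0.7]
grip_width: 0.0424
time: 19.2
eef_pos: [0.4537, 0.0207, 0.097]
orientation: [-0.005, 0.708, 0.005, 0.706]
contact_force: [-0.3, -0.3, -1.3]
grip_width: 0.0422
t 19.2 p [0.4537 0.0207 0.097 ] jawyaw 90.8 tilt [-0.002 -0.    -1.   ] w 0.0422 F [-0.3 -0.3 -1.3] q6 0.03
shift tool [67.  -0.7  1.4] mm roll -0.2 | other half 179.8
```

```bash
python3 -m jog '[{"dx":0.03,"dy":0.0,"dz":0.0,"roll":0.0,"jaw":-1.0},{"dx":0.02,"dy":0.0,"dz":0.0,"roll":0.0,"jaw":-1.0},{"dx":0.012,"dy":0.0,"dz":0.0,"roll":0.0,"jaw":-1.0},{"dx":0.0,"dy":0.0,"dz":0.0,"roll":0.0,"jaw":-1.0},{"dx":0.0,"dy":0.0,"dz":0.0,"roll":0.0,"jaw":-1.0}]';  python3 - <<'E'
from h import *
t,_=cap('top','t12');s,_=cap('side','s12')
cv2.imwrite('pics/c12.png',np.hstack([cv2.resize(t[190:330,190:360],(400,330)),cv2.resize(s[230:420,260:450],(400,330))]))
E
python3 -m jog '[{"dx":0.004,"dy":0.0,"dz":0.0,"roll":0.0,"jaw":-1.0},{"dx":0.0,"dy":0.0,"dz":0.0,"roll":0.0,"jaw":-1.0},{"dx":0.0,"dy":0.0,"dz":0.0,"roll":0.0,"jaw":-1.0}]'
```

```text
time: 19.7
eef_pos: [0.4553, 0.0207, 0.0363]
orientation: [-0.005, 0.707, 0.005, 0.707]
contact_force: [1.2, 0.7, -0.5]
grip_width: 0.0422
time: 20.1
eef_pos: [0.4548, 0.0208, 0.0317]
orientation: [-0.005, 0.707, 0.005, 0.707]
contact_force: [0.4, 0.0, -1.2]
grip_width: 0.0422
```

View pics/c12.png

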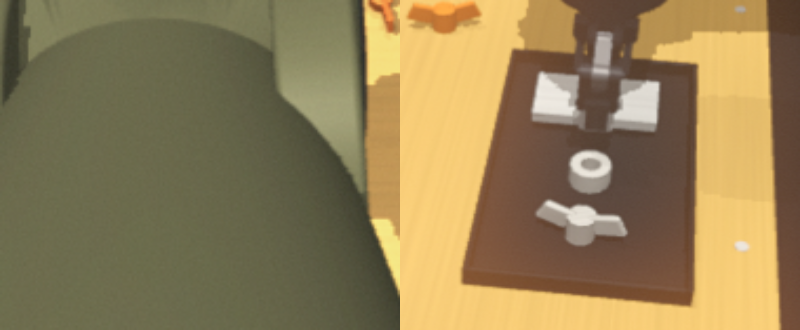

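Side panel: the plate (597,103) is inside the tray walls, clear of the spacer (590,172). Contact is expected near TCP z=0.025.

```bash
python3 -m jog '[{"dx":0.004,"dy":0.0,"dz":0.0,"roll":0.0,"jaw":-1.0},{"dx":0.001,"dy":0.0,"dz":0.0,"roll":0.0,"jaw":-1.0},{"dx":0.0,"dy":0.0,"dz":0.0,"roll":0.0,"jaw":-1.0},{"dx":0.0,"dy":0.0,"dz":0.0,"roll":0.0,"jaw":-1.0}]';python3 -m jog '[{"dx":0.001,"dy":0.0,"dz":0.0,"roll":0.0,"jaw":-1.0},{"dx":0.0,"dy":0.0,"dz":0.0,"roll":0.0,"jaw":-1.0}]'
```

```text
time: 20.5
eef_pos: [0.4546, 0.0207, 0.0265]
orientation: [-0.005, 0.707, 0.005, 0.707]
contact_force: [0.2, 0.1, -0.3]
grip_width: 0.0422
time: 20.7
eef_pos: [0.4547, 0.0207, 0.0255]
orientation: [-0.005, 0.707, 0.005, 0.707]
contact_force: [0.1, -0.1, -1.6]
grip_width: 0.0423
```

```bash
python3 -m jog '[{"dx":0.0005,"dy":0.0,"dz":0.0,"roll":0.0,"jaw":-1.0},{"dx":0.0,"dy":0.0,"dz":0.0,"roll":0.0,"jaw":-1.0}]';python3 -m jog '[{"dx":0.0005,"dy":0.0,"dz":0.0,"roll":0.0,"jaw":-1.0},{"dx":0.0,"dy":0.0,"dz":0.0,"roll":0.0,"jaw":-1.0}]'
```

```text
time: 20.9
eef_pos: [0.4548, 0.0208, 0.0251]
orientation: [-0.005, 0.707, 0.005, 0.707]
contact_force: [-0.3, -0.4, -0.2]
grip_width: 0.0422
time: 21.1
eef_pos: [0.4548, 0.0208, 0.0251]
orientation: [-0.005, 0.707, 0.005, 0.707]
contact_force: [-1.6, -0.1, 5.9]
grip_width: 0.0424
```

Contact at the expected height. Release just enough, then lift clear.

```bash
python3 -m jog '[{"dx":0.0,"dy":0.0,"dz":0.0,"roll":0.0,"jaw":0.15},{"dx":0.0,"dy":0.0,"dz":0.0,"roll":0.0,"jaw":0.25},{"dx":0.0,"dy":0.0,"dz":0.0,"roll":0.0,"jaw":0.25},{"dx":-0.005,"dy":0.0,"dz":0.0,"roll":0.0,"jaw":0.25},{"dx":-0.02,"dy":0.0,"dz":0.0,"roll":0.0,"jaw":0.25},{"dx":-0.04,"dy":0.0,"dz":0.0,"roll":0.0,"jaw":0.25},{"dx":-0.04,"dy":0.0,"dz":0.0,"roll":0.0,"jaw":0.25},{"dx":-0.04,"dy":0.0,"dz":0.0,"roll":0.0,"jaw":0.25},{"dx":0.0,"dy":-0.045,"dz":0.02,"roll":0.0,"jaw":0.25},{"dx":0.0,"dy":-0.045,"dz":0.02,"roll":0.0,"jaw":0.25}]'; python3 -m jog '[{"dx":0.0,"dy":-0.045,"dz":0.02,"roll":0.0,"jaw":0.25},{"dx":0.0,"dy":-0.045,"dz":0.02,"roll":0.0,"jaw":0.25},{"dx":0.0,"dy":-0.045,"dz":0.02,"roll":0.0,"jaw":0.25},{"dx":0.0,"dy":-0.045,"dz":0.02,"roll":0.0,"jaw":0.25},{"dx":0.0,"dy":0.0,"dz":0.0,"roll":0.0,"jaw":0.25},{"dx":0.0,"dy":0.0,"dz":0.0,"roll":0.0,"jaw":0.25}]'; python3 - <<'E'
from m import *
t,_=cap('top','t13');s,_=cap('side','s13')
cv2.imwrite('pics/c13.png',np.hstack([cv2.resize(t[190:330,180:350],(400,330)),cv2.resize(s[230:420,260:450],(400,330))]))
for n in('top','side'):
    P,uv=cloud(n,np.load(f'pics/{n[0]}13_d.npy'))
    Q=P[sel(P,.405,.505,-.02,.06,.008,.03)]; A=np.c_[Q[:,:2],np.ones(len(Q))]; c=np.linalg.lstsq(A,Q[:,2],rcond=None)[0]
    Qi=P[sel(P,.425,.485,.008,.034,-.01,.03)]; Ai=np.c_[Qi[:,:2],np.ones(len(Qi))]; ci=np.linalg.lstsq(Ai,Qi[:,2],rcond=None)[0]
    print(n,len(Q),Q[:,2].mean(),cv2.minAreaRect(Q[:,:2].astype(np.float32)),'slope deg',np.degrees(ci[:2]).round(2))
E
```

```text
time: 22.1
eef_pos: [0.4978, -0.0689, 0.1721]
orientation: [-0.007, 0.705, 0.006, 0.709]
contact_force: [-0.4, 0.9, -0.5]
grip_width: 0.0534
time: 22.7
eef_pos: [0.5784, -0.2483, 0.1691]
orientation: [-0.004, 0.707, 0.005, 0.707]
contact_force: [0.0, 0.1, -0.6]
grip_width: 0.0536
top 1264 0.011910142914405118 ((0.4557473063468933, 0.021621238440275192), (0.08029206842184067, 0.04402054101228714), 0.8764074444770813) slope deg [-0.54 -1.26]
side 1390 0.011934521167601181 ((0.45592835545539856, 0.021503468975424767), (0.07965267449617386, 0.04777740314602852), 0.49774253368377686) slope deg [-0.25  2.57]
```

View pics/c13.png

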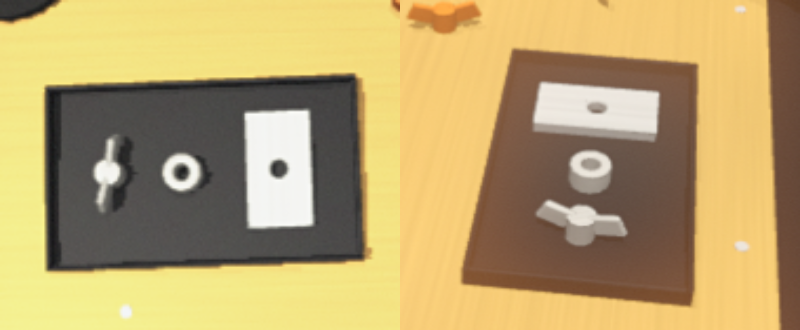

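View pics/t13.png

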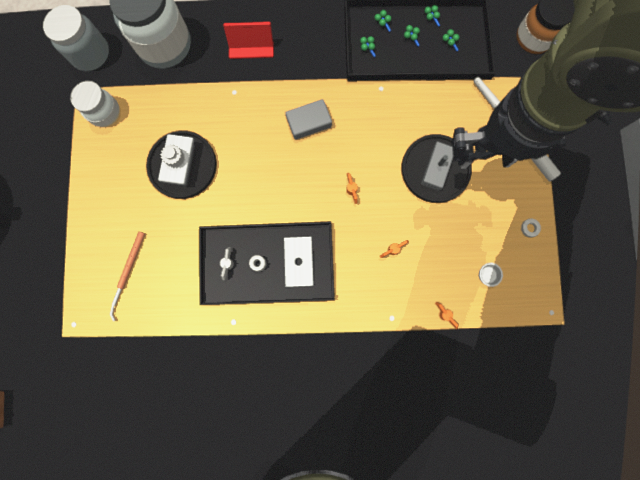

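All three parts are in the tray: nut (227,263), spacer (257,263) and plate (298,262) in the top view. The plate's top measures 12 mm, in line with the 14 mm expected given the cameras' known 2 mm low bias, and its outline is 80 x 44 mm. The fitted slopes are small and differ in sign between the views, so they look like noise. Nothing else moved and the arm is clear, so I hand in.

```bash
python3 -c "
from rig import ctrl
print(ctrl.close_job())"
```

```text
the job is handed in; nothing more can be done
None
```

The wing-nut clamp is apart, and the job was handed in at about 23 s of the 70 s allowed. I lifted off the wing nut, then the spacer, then the top plate. Each went into the empty black tray nearest the robot before I took the next.

- **Placement:** the last pictures show the nut and spacer standing upright and the plate lying flat on the tray floor. The knob clamp, the orange look-alikes and the collar were left alone.
- **Forces:** the highest I read was about 8 N, when setting a part down.
- **Plate flatness:** the fitted tilt across the plate disagreed between cameras (-1.3° top, +2.6° side). I took this as depth noise. Its top measured 12 mm against the expected 14 mm, in line with the 2 mm low depth readings seen throughout.
- **Wing direction:** the first box fit disagreed between views. A second fit gave -10.7° and -11.0°, and I used -10.5°.
- **Gripper width:** it read 2–3 mm under the true size of each part, consistently.

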